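Take a barrel sharpener from the pick-and-mix stand with tongs

TASK

At this pick-and-mix stand of wooden pencil sharpeners, first swing the little hanging sign on its post well clear of the sharpeners, at least 60 degrees out to either side. Then pick up the tongs from the counter, close their jaws on the tall barrel-shaped sharpener (touch it with the tongs only, not with the robot's fingers), and lift it so that its underside is at least 10 cm above the top of the stand. Leave the other things where they are and finish while still holding the barrel up, still, in the tongs.

Things in the scene. Friction and masses are not known exactly. Their poses are not given: they have to be found in the camera images.
- stand: Fixed grey board, 170 (its x) x 300 (its y) x 30 mm high; origin at the centre of its underside, x points roughly away from the robot. A 14 mm steel post rises at its far edge (x = +72, y = 0 mm), 225 mm high. Three sharpeners stand on the board (30 mm up) in a row at x about -40, y about -80, 0 and +80 mm, in any order, each within 6 mm.
- sign_hinge (a point): Top of the post, on the vertical hinge axis of the sign arm, at the height of the arm's centre line (215 mm above the counter).
- sign_tip (a point): Free end of the sign arm: a level steel rod 10 mm thick, 190 mm long from the hinge, 215 mm above the counter. A white plate 5 mm thick hangs beneath it in line with the rod, 65 to 185 mm out from the hinge, from 210 down to 125 mm above the counter. Rod and plate can be pushed sideways (under 4 N).
- sign (a joint): Turn of the sign arm about its vertical hinge, rad, -1.5 to 1.5. At 0 the rod points along the board's -x, over the middle of the row; positive swings its tip towards the board's +y (the robot's left), negative towards -y. Stiff hinge, it stays where it is left.
- tongs: Steel tongs, 180 mm long, 24 mm high, 85 g, lying flat, the arms a level V. Origin on the hinge axis (rear end), at the underside; x along the tongs' middle to the jaws when open, z up. Black grip pads, 56 mm long, 24 mm high, outside both arms, centred 80 mm from the hinge: 54 mm over the pads when open, 40 on the barrel. The body is the +y arm.
- tongs_arm (a joint): Closing angle of the tongs, rad: 0 as they lie open (63 mm between the jaws), about 0.2 when closed on the 30 mm barrel, stop at 0.3 (about 15 mm between the jaws). A spring opens them: at the pads it takes about 5 N to begin closing them and 8 N at 0.2.
- jaw_a (a point): Centre of the inner face of the jaw on the tongs' +y arm, about 163 mm from the hinge, 12 mm above the tongs' underside. Jaws are flat steel plates 30 mm long, 24 mm high, 5 mm thick.
- jaw_b (a point): The same on the hinged arm, on the -y side; the barrel is to lie midway between jaw_a and jaw_b.
- barrel: The sharpener to take: plain wooden upright drum, 30 mm in diameter, 40 mm high (the tallest of the three), with two thin dark hoops, about 25 g; origin at the centre of its underside, z up.
- block: Bystander: wooden rectangular sharpener 26 x 34 x 28 mm high; origin at the centre of its underside.
- puck: Bystander: flat round wooden sharpener, 44 mm in diameter, 14 mm high; origin at the centre of its underside.
- pencil_cup: Bystander: dark steel cup, 76 mm in diameter, 95 mm high, with pencils up to 150 mm; stands on the counter to the right; origin at the centre of its underside.
- notebooks: Bystander: pile of small notebooks, 150 x 110 mm, 40 mm high, on the counter to the left; origin at the centre of its underside.
Things that resemble listed ones, but are neither listed nor needed, are in the scene too. There is more than one size of the tongs; the job needs the smaller. What is shaped like the barrel but green is not meant.

How it is judged (in metres and radians):
On the way, in this order (a step that is already met when the one before it is completed fails the run):
1. the sign arm is swung at least 0.9 rad to one side, the tongs still lying on the counter ((value of joint sign above 0.9 rad or value of joint sign below -0.9 rad) and height (world z) of tongs below 0.01 m), for 0.2 s.
2. the tongs are held in the fingers, off the counter (height (world z) of tongs above 0.02 m and contact force between the fingers and tongs above 1 N), for 0.2 s.
3. the tongs' jaws are on either side of the barrel and grip it (contact force between tongs and barrel above 1 N and distance between barrel and jaw_a below 0.045 m and distance between barrel and jaw_b below 0.045 m), for 0.2 s.
At the end, for the whole second after the job is handed in: The robot's fingers hold the tongs (over 2 N) and the tongs' jaws, one on each side, squeeze the barrel (over 1 N); its underside is more than 95 mm above the top of the stand and it hangs still (under 30 mm/s), touched by nothing but the tongs; the sign stays at least 0.9 rad to one side (all of step 3 and (value of joint sign above 0.9 rad or value of joint sign below -0.9 rad) and height (world z) of barrel above 0.125 m and linear speed of barrel below 0.03 m/s and contact force between the fingers and tongs above 2 N and contact force between each of the fingers, the arm and barrel below 0.1 N and contact force between stand and barrel below 0.05 N); the arm keeps its last pose, push and grip.
It fails at once if the robot touches the barrel with fingers or arm (contact force between any of the fingers, the arm and barrel above 0.5 N).
It fails at once if another thing is moved by more than 25 mm (distance of any of block, puck, pencil_cup, notebooks from where it was at the start of the episode above 0.025 m).
It fails at once if another sharpener is tipped over (angle between any of block, puck's own z axis and vertical above 0.6 rad).
It also fails if it takes over 61 s, if anything falls off the work surface, if the arm or the gripper's body presses on something with over 40 N, if the wrist force passes 120 N, or if a joint passes its speed limit or range.

ROBOT

A 6-joint arm with a two-finger parallel gripper is mounted at the origin on the work surface. World frame = base frame: x ahead of the robot, y to its left, z up, the work surface at z = 0. Lengths are in m, angles in degrees, forces in N, time in s.
With the tool pointing down it reaches from about 0.375 to 0.9 m from the base axis. Payload 3.1 kg.
Tool frame: the origin (TCP) lies on the centre line of the jaws, within the pads' length; the fingertips stand 25 mm ahead of it and the grasp point (between the pads) lies 6 mm ahead of it; z points along the fingers, y is the line along which they close (so a half turn about z gives the same grasp; the last joint's range is limited). The gripper opens to 87 mm and grips with 3 to 60 N. Pads are 19 mm wide; open, the fingers measure 117 mm over their backs; the gripper's body (75 mm by 190 mm) begins 51 mm behind the grasp point.
Start: joints at [57.324, 30.224, 82.088, -0, 67.689, -10.227], TCP at [0.239, 0.578, 0.248] pointing down, gripper open.
Joint ranges: [-176.69, 176.69], [-43.24, 126.21], [12.49, 139.97], [-82, 262], [0, 151.66], [-163.58, 163.58]. Speed limits (degrees/s): [159.86, 159.86, 180, 180, 180, 180].

INTERFACE

Orientations are given as a 3x3 rotation matrix whose columns are the frame's x, y, z axes.
In Python, from rig import read_state, capture, camera_params, hand_in gives the robot as it stands.
- The arm moves only by the tool apply_moves, never from a script. Its argument "rows" is a list of rows, each an object of numbers: "x", "y", "z": the shift along the tool's x, y, z in mm; "rx", "ry", "rz": the turn, a rotation vector about the tool's x, y, z in units of 6 degrees (1.0 is 6 degrees); "claw": the closure in counts, from 0 (fully open) to 255 (shut). A call has 1 to 10 rows; each row is the pose to reach, as a shift and turn from the pose commanded when the call began, along the tool's axes at that moment; what a row does not reach only later rows make up. A row lasts 1/8 s, in which the tool goes at most 62.5 mm and 10.7 degrees, less where a joint would pass 70% of its speed; a pose out of reach is approached as far as the arm can. A call with a gripper value outside its range is refused whole. The fingers move at their own pace and stop on an object; the grip force is fixed at half the most. Time passes only in rows, so rows that repeat a pose let the fingers close. It gives the time, the measured TCP pose, the force, the opening and the grip force at its end, in the units of the state.
- read_state(): the state, without advancing time (a new reading comes with each control period).
- capture(name): name is "scene" or "top" or "wrist"; returns (picture, depth): 480x640x3 uint8, red, green, blue; 480x640 float32, m along the optical axis (not along the pixel's ray), 0 where there is no reading.
- camera_params(name): a dict with "fx", "fy", "cx", "cy" (pixels), "xyz" and "orientation" of the camera in the world. Camera axes: x right, y up, looking along -z (the intrinsics and any distortion apply to the point x, -y, -z); pixel columns grow to the right and rows downward; lengths in m; the calibration is good to about 2 mm. A picture is of the moment at which its call begins: read the wrist's pose just before it. camera_params takes no time and is no camera call; for the wrist camera it gives the pose at the moment of the call.
- hand_in(): hands the job in; it is judged then, once.
The state is a dict: "time_s": time; "joint_positions": joint angles; "qvel": joint speeds; "tau": joint torques, N m; "position": TCP position; "tcp_rot": TCP orientation; "force": force on the tool from outside, world axes, zero at the start; "moment": the same for the moment, N m; "opening": opening from 0.0 (shut) to 1.0 (fully open); "grasp_force": force on a finger pad.
Only numpy, scipy, OpenCV 4.12 (cv2) and the standard library are available. Lean on these libraries where they do the work, as an engineer would, in place of code of your own. Each camera call takes 0.05 s, during which the arm holds its last target. There are 200 camera calls.

## Working session

There is one attempt and no reset: what is moved stays moved. The work goes in short steps, Python scripts to look and compute and a tool call to move; the robot and the scene stay as the last step left them, time stands still between calls to the robot, and variables do not carry over. Pictures are saved under pics/ and viewed, at most 10 in all, crops included, and the job is handed in when it is done.

Besides the shell and the picture viewer there is one more tool, called as name(argument=value, ...), one argument or row to a line, values as JSON. apply_moves: Moves the arm, as the interface text tells. Its arguments: {"type":"object","properties":{"rows":{"type":"array"}},"required":["rows"]}

```bash
mkdir -p pics; ls
python3 - <<'E'
from rig import *
import cv2
for n in("scene","top"):
    p,d=capture(n); cv2.imwrite(f"pics/{n}0.png",p[:,:,::-1]); 
    import numpy as np; np.save(f"{n}0.npy",d)
    print(n,camera_params(n))
print(read_state())
E
```

```text
pics
scene {'fx': 511.5413583062654, 'fy': 511.5413583062654, 'cx': 321.5244960556689, 'cy': 238.74623818599594, 'xyz': array([ 1.18542887, -0.23404075,  1.01640335]), 'orientation': array([[ 0.38414487, -0.68233601,  0.62197291],
       [ 0.92315836,  0.29447134, -0.24711389],
       [-0.01453849,  0.66910702,  0.74302384]])}
top {'fx': 553.191551897418, 'fy': 553.191551897418, 'cx': 325.1819047002391, 'cy': 239.7035569525155, 'xyz': array([0.29826897, 0.05184415, 1.74874757]), 'orientation': array([[-1.48760581e-02,  9.95398885e-01, -9.46560214e-02],
       [-9.99888957e-01, -1.47258287e-02,  2.28546212e-03],
       [ 8.81058098e-04,  9.46795092e-02,  9.95507415e-01]])}
{'time_s': 0.1, 'joint_positions': array([ 5.73258260e+01,  3.02727740e+01,  8.21495666e+01, -1.39732046e-03,
        6.76907087e+01, -1.02299627e+01]), 'qvel': array([-0.02182049, -0.19518141, -0.23206872, -0.07612327,  0.04785539,
        0.02060779]), 'tau': array([-1.77476732e-04, -4.40982485e+01, -1.77150267e+01,  6.34399289e-02,
        5.34471392e-02, -5.67817528e-05]), 'position': array([0.23827888, 0.57712254, 0.24667584]), 'tcp_rot': array([[-9.24255083e-01,  3.81774078e-01, -1.04619766e-03],
       [ 3.81775371e-01,  9.24253627e-01, -1.67303014e-03],
       [ 3.28232440e-04, -1.94571910e-03, -9.99998053e-01]]), 'force': array([ 0.29056931, -0.42231594, -0.22601478]), 'moment': array([ 0.05984486,  0.02342855, -0.02288899]), 'grasp_force': 0.0, 'opening': 0.9973114919867637}
```

View pics/scene0.png

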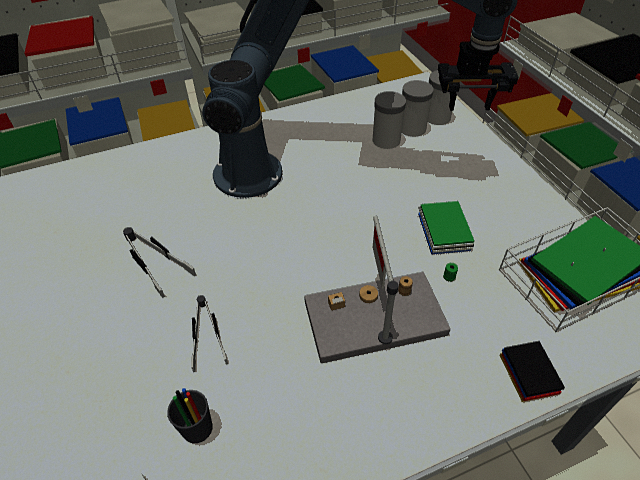

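View pics/top0.png

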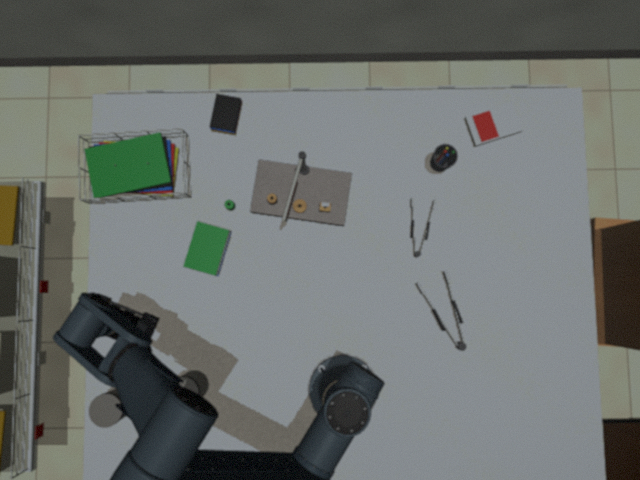

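Scene view: the block is at (336,299), the puck at (369,292), the wooden barrel at (405,284) and a green decoy barrel at (451,271). Two tongs have their hinges at (129,232) and (201,300). In the top view those hinges are at (461,346) and (417,254). The second pair looks shorter. I'll measure both and confirm in an enlarged crop.

```bash
cat > h.py <<'E'
import numpy as np, cv2
from rig import *
def ray(c,u,v):
    return c["orientation"]@np.array([(u-c["cx"])/c["fx"],-(v-c["cy"])/c["fy"],-1.])
def atz(c,u,v,z):
    r=ray(c,u,v); return c["xyz"]+r*(z-c["xyz"][2])/r[2]
def proj(c,p):
    q=c["orientation"].T@(np.asarray(p)-c["xyz"]); return c["cx"]-c["fx"]*q[0]/q[2], c["cy"]+c["fy"]*q[1]/q[2]
E
python3 - <<'E'
from h import *
np.set_printoptions(precision=3,suppress=True)
t=camera_params("top"); s=camera_params("scene")
for n,u,v,z in [("big hinge",461,346,.024),("bigL",417,284,.02),("bigR",444,273,.02),("small hinge",417,254,.024),("sL",411,200,.024),("sR",433,202,.024),("barrel",271,199,.07),("puck",299,205,.044),("block",325,206,.058),("hinge",302,156,.22),("tip",283,226,.22),("c1",258,160,.03),("c2",352,174,.03),("c3",345,225,.03),("c4",251,211,.03),("cup",444,157,.095)]:
    print(n,atz(t,u,v,z))
print()
for n,u,v,z in [("big hinge",129,232,.024),("small hinge",201,300,.024),("sA",194,370,.0),("sB",227,362,.0),("barrel",405,279,.07),("puck",369,292,.044),("hinge",392,286,.22),("tip",377,218,.22)]:
    print(n,atz(s,u,v,z))
a=cv2.imread("pics/top0.png"); b=cv2.imread("pics/scene0.png")
f=lambda x,k:cv2.resize(x,None,fx=k,fy=k,interpolation=cv2.INTER_CUBIC)
top=np.hstack([f(a[180:280,360:460],4),f(b[200:300,300:400+0],4)])
o=np.hstack([f(a[140:240,240:340],4),f(b[200:300,370:470],4)])
o2=np.hstack([f(a[180:260,390:470],5)[:400,:400],f(b[290:380,160:250],4.45)[:400,:400]])
cv2.imwrite("pics/crop1.png",np.vstack([o[:, :],o2])[:800]) if 0 else None
k=lambda x:cv2.resize(x,(390,295),interpolation=cv2.INTER_CUBIC)
cv2.imwrite("pics/crop1.png",np.vstack([np.hstack([k(a[145:235,240:359]),k(b[210:300,370:489])]),np.hstack([k(a[180:270,370:489]),k(b[288:378,150:269])])]))
E
```

```text
big hinge [ 0.128 -0.365  0.024]
bigL [ 0.32  -0.236  0.02 ]
bigR [ 0.353 -0.321  0.02 ]
small hinge [ 0.413 -0.238  0.024]
sL [ 0.584 -0.225  0.024]
sR [ 0.577 -0.294  0.024]
barrel [0.586 0.212 0.07 ]
puck [0.57  0.128 0.044]
block [0.564 0.047 0.058]
hinge [0.681 0.11  0.22 ]
tip [0.484 0.165 0.22 ]
c1 [0.718 0.257 0.03 ]
c2 [ 0.669 -0.04   0.03 ]
c3 [ 0.507 -0.015  0.03 ]
c4 [0.556 0.279 0.03 ]
cup [ 0.703 -0.318  0.095]

big hinge [ 0.129 -0.365  0.024]
small hinge [ 0.422 -0.241  0.024]
sA [ 0.58  -0.299  0.   ]
sB [ 0.59  -0.228  0.   ]
barrel [0.586 0.21  0.07 ]
puck [0.57  0.127 0.044]
hinge [0.686 0.109 0.22 ]
tip [0.511 0.165 0.22 ]
```

View pics/crop1.png

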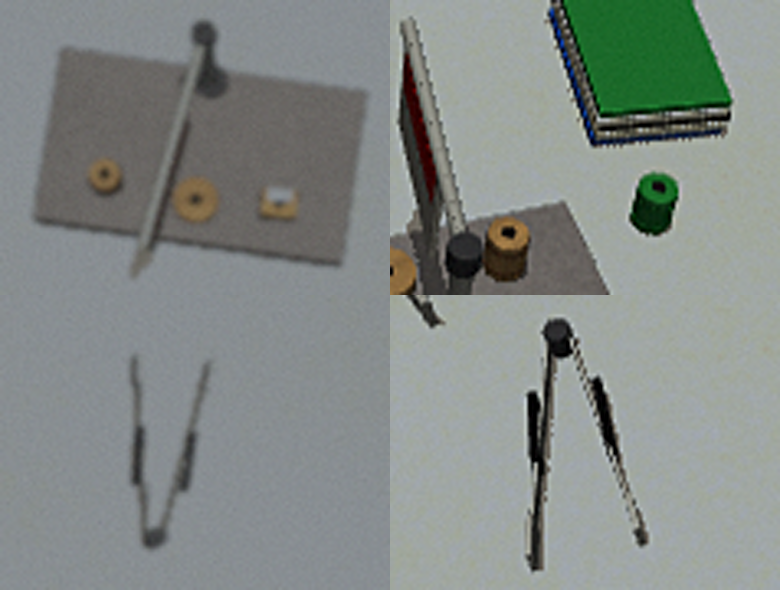

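Crop shows the wooden barrel at the robot's left end of the board, next to the green decoy standing on the counter, which is not meant. The small tongs are about 180 mm long: hinge (417,254) to jaw tips (411,200) and (433,202) in the top view. The other pair measures about 235 mm. So the targets are the wooden barrel at about (0.586, 0.211) and the small tongs with hinge at about (0.415, -0.239), yaw about -7°. The sign sits at about +0.1 rad. I'll push it to the right from its left side.

```bash
cat >> h.py <<'E'
from scipy.spatial.transform import Rotation as Ro
def tool(yawx,tiltless=True):
    "tool pointing down whose y axis is at world angle yawx (deg)"
    a=np.radians(yawx); y=np.array([np.cos(a),np.sin(a),0]); z=np.array([0,0,-1.]); return np.c_[np.cross(y,z),y,z]
def rel(p0,R0,p1,R1):
    return (R0.T@(np.array(p1)-p0)*1000).round(1), (Ro.from_matrix(R0.T@R1).as_rotvec(degrees=True)/6).round(2)
E
python3 - <<'E'
from h import *
s=read_state(); p0=np.array([.239,.578,.248]);R0=s["tcp_rot"]
R1=tool(82)
print(*rel(p0,R0,[.56,.225,.215],R1))
H=np.array([.684,.108])
for a in [20,10,0,-10,-20,-30,-40,-50,-60,-65]:
    f=np.radians(a); q=H+.13*np.array([-np.cos(f),np.sin(f)])+.018*np.array([np.sin(f),np.cos(f)])
    print(a,q.round(3),rel(np.array([.56,.225,.215]),R1,[*q,.215],R1)[0])
E
```

```text
[-431.5 -203.6   33.3] [-0.02 -0.01 -2.41]
20 [0.568 0.169] [-15.7 -54.    0. ]
10 [0.559 0.148] [ -9.8 -76.1   0. ]
0 [0.554 0.126] [ -7.8 -98.9   0. ]
-10 [0.553 0.103] [  -9.9 -121.7    0. ]
-20 [0.556 0.08 ] [ -15.8 -143.7    0. ]
-30 [0.562 0.059] [ -25.6 -164.5    0. ]
-40 [0.573 0.038] [ -38.7 -183.2    0. ]
-50 [0.587 0.02 ] [ -54.9 -199.3    0. ]
-60 [0.603 0.004] [ -73.7 -212.4    0. ]
-65 [ 0.613 -0.002] [ -83.9 -217.7    0. ]
```

apply_moves(
  rows=[
    {"x": -54,"y": -25,"z": 4,"rz": -0.3,"claw": 255},
    {"x": -108,"y": -51,"z": 8,"rz": -0.6,"claw": 255},
    {"x": -162,"y": -76,"z": 12,"rz": -0.9,"claw": 255},
    {"x": -216,"y": -102,"z": 16,"rz": -1.2,"claw": 255},
    {"x": -270,"y": -127,"z": 20,"rz": -1.5,"claw": 255},
    {"x": -324,"y": -153,"z": 25,"rz": -1.8,"claw": 255},
    {"x": -378,"y": -178,"z": 29,"rz": -2.1,"claw": 255},
    {"x": -431,"y": -203,"z": 33,"rz": -2.4,"claw": 255},
    {"x": -431,"y": -203,"z": 33,"rz": -2.4,"claw": 255},
    {"x": -431,"y": -203,"z": 33,"rz": -2.4,"claw": 255},
  ],
)

```text
validation failed for argument at $.ro...
```

apply_moves(
  rows=[
    {"x": -54,"y": -25,"z": 4,"rx": 0,"ry": 0,"rz": -0.3,"claw": 255},
    {"x": -108,"y": -51,"z": 8,"rx": 0,"ry": 0,"rz": -0.6,"claw": 255},
    {"x": -162,"y": -76,"z": 12,"rx": 0,"ry": 0,"rz": -0.9,"claw": 255},
    {"x": -216,"y": -102,"z": 16,"rx": 0,"ry": 0,"rz": -1.2,"claw": 255},
    {"x": -270,"y": -127,"z": 20,"rx": 0,"ry": 0,"rz": -1.5,"claw": 255},
    {"x": -324,"y": -153,"z": 25,"rx": 0,"ry": 0,"rz": -1.8,"claw": 255},
    {"x": -378,"y": -178,"z": 29,"rx": 0,"ry": 0,"rz": -2.1,"claw": 255},
    {"x": -431,"y": -203,"z": 33,"rx": 0,"ry": 0,"rz": -2.4,"claw": 255},
    {"x": -431,"y": -203,"z": 33,"rx": 0,"ry": 0,"rz": -2.4,"claw": 255},
    {"x": -431,"y": -203,"z": 33,"rx": 0,"ry": 0,"rz": -2.4,"claw": 255},
  ],
)

```text
time_s: 1.35
position: [0.5586, 0.2254, 0.2139]
tcp_rot: [[-0.99, 0.141, -0.002], [0.141, 0.99, 0.0], [0.002, -0.0, -1.0]]
force: [0.6, -0.2, -0.2]
opening: 0.02
grasp_force: 0.0
```

Arrived as planned. Next is the arc push.

apply_moves(
  rows=[
    {"x": -10,"y": -40,"z": 0,"rx": 0,"ry": 0,"rz": 0,"claw": 255},
    {"x": -10,"y": -76,"z": 0,"rx": 0,"ry": 0,"rz": 0,"claw": 255},
    {"x": -8,"y": -99,"z": 0,"rx": 0,"ry": 0,"rz": 0,"claw": 255},
    {"x": -10,"y": -122,"z": 0,"rx": 0,"ry": 0,"rz": 0,"claw": 255},
    {"x": -16,"y": -144,"z": 0,"rx": 0,"ry": 0,"rz": 0,"claw": 255},
    {"x": -26,"y": -165,"z": 0,"rx": 0,"ry": 0,"rz": 0,"claw": 255},
    {"x": -39,"y": -183,"z": 0,"rx": 0,"ry": 0,"rz": 0,"claw": 255},
    {"x": -55,"y": -199,"z": 0,"rx": 0,"ry": 0,"rz": 0,"claw": 255},
    {"x": -74,"y": -212,"z": 0,"rx": 0,"ry": 0,"rz": 0,"claw": 255},
    {"x": -80,"y": -216,"z": 0,"rx": 0,"ry": 0,"rz": 0,"claw": 255},
  ],
)

```text
time_s: 2.6
position: [0.6096, -0.0005, 0.2144]
tcp_rot: [[-0.99, 0.141, 0.0], [0.141, 0.99, -0.0], [-0.0, -0.0, -1.0]]
force: [-0.5, 1.2, -0.0]
opening: 0.004
grasp_force: 0.5
```

Run:
```python
from h import *
p,d=capture("top"); cv2.imwrite("pics/t1.png",p[:,:,::-1])
s,d=capture("scene"); cv2.imwrite("pics/s1.png",s[:,:,::-1])
k=lambda x:cv2.resize(x[:,:,::-1],(400,400),interpolation=cv2.INTER_CUBIC)
cv2.imwrite("pics/c2.png",np.hstack([k(p[130:290,220:380]),k(s[190:370,280:460])]))
```

```text
(no output)
```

View pics/c2.png

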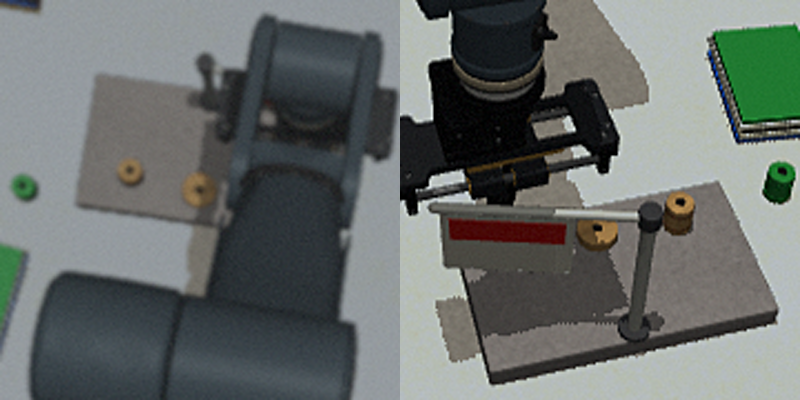

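Sign is swung: its tip is at about (296,284) in the scene view, and the sharpeners stand where they were. Now I'll check the sign angle and compute the tongs grasp.

Run:
```python
from h import *
np.set_printoptions(precision=3,suppress=True)
t=camera_params("top"); s=camera_params("scene")
H=atz(s,280+250*.45,190+208*.45,.22);T=atz(s,295.8,283.6,.22); print("sign",H,T,np.degrees(np.arctan2(T[1]-H[1],-(T[0]-H[0])))-9.4)
for n,u,v in [("hinge",416.7,253.8),("padL",412.1,228.8),("padR",427.4,230.3),("tL",410.9,198.9),("tR",433.5,200.4)]: print(n,atz(t,u,v,.024)[:2])
# scene panel lower right: 150..269 x 288..378
f=lambda x,y:(150+(x-390)*119/390,288+(y-295)*90/295)
for n,x,y,z in [("hingetop",558,325,.03),("padA(right,-y)",532,428,.018),("padB",605,410,.018),("tA bottom",535,568,0),("tB bottom",643,543,0)]: print(n,atz(s,*f(x,y),z)[:2])
d=np.load("top0.npy"); print(d[225:235,408:432].round(3)[::3])
```

```text
sign [0.681 0.112 0.22 ] [ 0.607 -0.06   0.22 ] -76.17930632329163
hinge [ 0.414 -0.237]
padL [ 0.493 -0.225]
padR [ 0.487 -0.273]
tL [ 0.588 -0.224]
tR [ 0.582 -0.296]
hingetop [ 0.419 -0.238]
padA(right,-y) [ 0.488 -0.276]
padB [ 0.494 -0.225]
tA bottom [ 0.583 -0.3  ]
tB bottom [ 0.594 -0.228]
[[1.757 1.764 1.757 1.758 1.74  1.729 1.767 0.    1.771 1.76  1.764 1.768
  1.757 1.766 1.769 1.767 1.766 1.764 1.756 1.747 1.74  1.735 1.759 1.762]
 [1.764 1.753 1.765 1.755 1.738 1.735 1.74  1.762 1.751 1.758 1.765 1.754
  1.761 1.761 1.758 1.754 1.767 1.752 1.756 1.744 1.732 1.737 1.764 1.76 ]
 [1.762 1.766 1.762 1.747 1.734 1.745 1.741 1.757 1.762 1.766 1.763 1.76
  1.76  1.759 1.761 1.763 1.762 1.753 1.743 1.736 1.731 1.765 1.758 1.769]
 [1.754 1.76  1.76  1.745 1.744 1.734 1.739 1.763 1.764 1.757 1.758 1.756
  1.748 1.76  1.761 1.758 1.751 1.737 1.741 1.735 1.741 1.757 1.757 0.   ]]
```

apply_moves(
  rows=[
    {"x": 58,"y": -8,"z": 0,"rx": 0,"ry": 0,"rz": 0,"claw": 255},
    {"x": 65,"y": -55,"z": 0,"rx": 0,"ry": 0,"rz": 0,"claw": 0},
    {"x": 68,"y": -110,"z": 0,"rx": 0,"ry": 0,"rz": 0,"claw": 0},
    {"x": 72,"y": -165,"z": 15,"rx": 0,"ry": 0,"rz": 0,"claw": 0},
    {"x": 76,"y": -215,"z": 40,"rx": 0,"ry": 0,"rz": 0,"claw": 0},
    {"x": 79,"y": -255,"z": 75,"rx": 0,"ry": 0,"rz": 0,"claw": 0},
    {"x": 79,"y": -263,"z": 115,"rx": 0,"ry": 0,"rz": 0,"claw": 0},
    {"x": 79,"y": -263,"z": 115,"rx": 0,"ry": 0,"rz": 0,"claw": 0},
    {"x": 79,"y": -263,"z": 115,"rx": 0,"ry": 0,"rz": 0,"claw": 0},
  ],
)

```text
time_s: 3.82
position: [0.4938, -0.2484, 0.1005]
tcp_rot: [[-0.99, 0.139, 0.001], [0.139, 0.99, -0.0], [-0.001, -0.0, -1.0]]
force: [0.6, 0.4, 0.1]
opening: 0.837
grasp_force: 0.0
```

Run:
```python
from h import *
np.set_printoptions(precision=4,suppress=True)
c=camera_params("wrist");p,d=capture("wrist"); cv2.imwrite("pics/w1.png",p[:,:,::-1]); np.save("w1.npy",d)
print(c)
# predicted
for q in [(.415,-.237,.024),(.4905,-.2495,.024),(.586,-.261,.024)]: print(proj(c,q))
```

```text
{'fx': 335.8170826633492, 'fy': 335.8170826633492, 'cx': 326.0895283844475, 'cy': 239.13078150146356, 'xyz': array([ 0.422 , -0.2385,  0.2385]), 'orientation': array([[ 0.1388, -0.9535, -0.2677],
       [ 0.9903,  0.1338,  0.037 ],
       [ 0.0005, -0.2702,  0.9628]])}
(np.float64(326.8137965435413), np.float64(132.68226974852428))
(np.float64(323.9197318889915), np.float64(252.2847364866725))
(np.float64(326.6452232046855), np.float64(374.7057853646353))
```

View pics/w1.png

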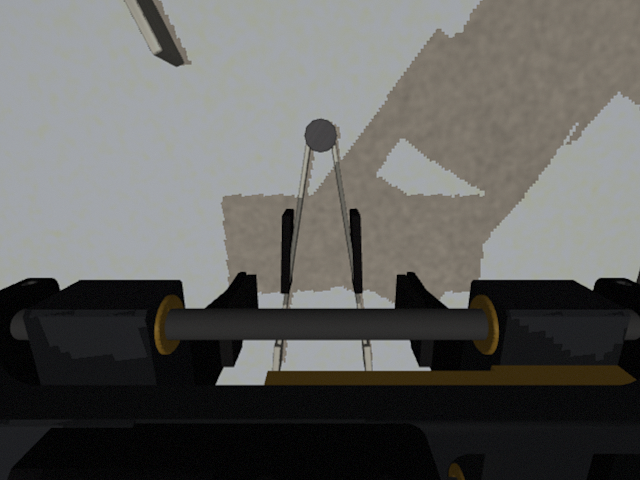

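Wrist view: tongs hinge at (320,135), pads at (287,209–292) and (356,209–292), between the open fingers.

Run:
```python
from h import *
np.set_printoptions(precision=4,suppress=True)
c=camera_params("wrist");d=np.load("w1.npy");print(d[250,284:292],d[250,352:360],d[130:140,320])
for n,u,v,z in [("h",320,135,.03),("h",320,135,.024),("pLt",288,212,.024),("pLb",285,290,.024),("pRt",354,212,.024),("pRb",358,290,.024),("jL",277,370,.024),("jR",369,370,.024)]: print(n,atz(c,u,v,z)[:2])
```

```text
[0.2239 0.2238 0.2242 0.2255 0.2239 0.2252 0.2245 0.2296] [0.2291 0.2235 0.2242 0.2238 0.2252 0.2239 0.2247 0.224 ] [0.2029 0.2028 0.2035 0.2044 0.2038 0.2043 0.2046 0.204  0.2043 0.205 ]
h [ 0.4165 -0.2415]
h [ 0.4163 -0.2416]
pLt [ 0.4608 -0.269 ]
pLb [ 0.5148 -0.2804]
pRt [ 0.4667 -0.2265]
pRb [ 0.5218 -0.2302]
jL [ 0.5779 -0.2974]
jR [ 0.5874 -0.2293]
```

apply_moves(
  rows=[
    {"x": 0,"y": -3,"z": 30,"rx": 0,"ry": 0,"rz": 0,"claw": 0},
    {"x": 0,"y": -3,"z": 55,"rx": 0,"ry": 0,"rz": 0,"claw": 0},
    {"x": 0,"y": -3,"z": 71,"rx": 0,"ry": 0,"rz": 0,"claw": 0},
    {"x": 0,"y": -3,"z": 71,"rx": 0,"ry": 0,"rz": 0,"claw": 0},
    {"x": 0,"y": -3,"z": 71,"rx": 0,"ry": 0,"rz": 0,"claw": 90},
    {"x": 0,"y": -3,"z": 71,"rx": 0,"ry": 0,"rz": 0,"claw": 115},
    {"x": 0,"y": -3,"z": 71,"rx": 0,"ry": 0,"rz": 0,"claw": 115},
    {"x": 0,"y": -3,"z": 71,"rx": 0,"ry": 0,"rz": 0,"claw": 115},
    {"x": 0,"y": -3,"z": 71,"rx": 0,"ry": 0,"rz": 0,"claw": 115},
  ],
)

```text
time_s: 5.0
position: [0.4932, -0.2521, 0.0289]
tcp_rot: [[-0.99, 0.14, 0.001], [0.14, 0.99, -0.0], [-0.001, -0.0, -1.0]]
force: [-0.4, 1.2, 3.3]
opening: 0.574
grasp_force: 6.3
```

apply_moves(
  rows=[
    {"x": 0,"y": 0,"z": -10,"rx": 0,"ry": 0,"rz": 0,"claw": 115},
    {"x": 0,"y": 0,"z": -25,"rx": 0,"ry": 0,"rz": 0,"claw": 115},
    {"x": 0,"y": 0,"z": -40,"rx": 0,"ry": 0,"rz": 0,"claw": 115},
    {"x": 0,"y": 0,"z": -55,"rx": 0,"ry": 0,"rz": 0,"claw": 115},
    {"x": 10,"y": 0,"z": -70,"rx": 0,"ry": 0,"rz": 0,"claw": 115},
    {"x": 25,"y": 0,"z": -75,"rx": 0,"ry": 0,"rz": 0,"claw": 115},
    {"x": 45,"y": 0,"z": -75,"rx": 0,"ry": 0,"rz": 0,"claw": 115},
    {"x": 65,"y": 10,"z": -75,"rx": 0,"ry": 0,"rz": 0,"claw": 115},
    {"x": 80,"y": 30,"z": -75,"rx": 0,"ry": 0,"rz": 0,"claw": 115},
    {"x": 85,"y": 50,"z": -75,"rx": 0,"ry": 0,"rz": 0,"claw": 115},
  ],
)

```text
time_s: 6.25
position: [0.4137, -0.1891, 0.1035]
tcp_rot: [[-0.99, 0.142, -0.002], [0.142, 0.99, 0.002], [0.002, 0.001, -1.0]]
force: [0.1, -1.2, -1.3]
opening: 0.546
grasp_force: 5.7
```

Run:
```python
from h import *
c=camera_params("wrist");p,d=capture("wrist"); s,_=capture("scene")
cv2.imwrite("pics/w2.png",np.vstack([np.hstack([cv2.resize(p[:,:,::-1],(400,300)),cv2.resize(s[180:420,90:410,::-1],(400,300))])]))
np.save("w2.npy",d)
```

```text
(no output)
```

View pics/w2.png

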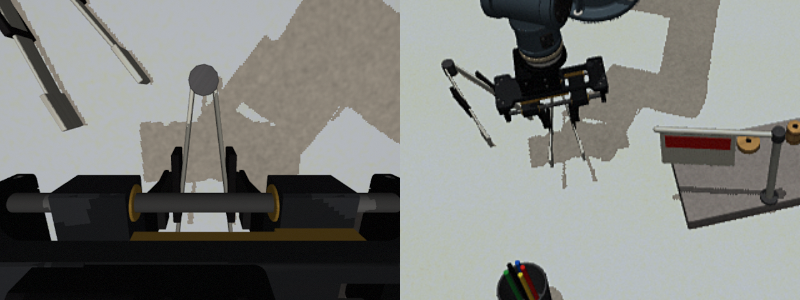

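Tongs are held in the fingers: hinge at (325,126) in the wrist view, jaws ahead.

apply_moves(
  rows=[
    {"x": 5,"y": 30,"z": 0,"rx": 0,"ry": 0,"rz": 0,"claw": 115},
    {"x": 11,"y": 70,"z": 0,"rx": 0,"ry": 0,"rz": 0,"claw": 115},
    {"x": 18,"y": 115,"z": 0,"rx": 0,"ry": 0,"rz": 0,"claw": 115},
    {"x": 25,"y": 165,"z": 0,"rx": 0,"ry": 0,"rz": 0,"claw": 115},
    {"x": 33,"y": 215,"z": 0,"rx": 0,"ry": 0,"rz": 0,"claw": 115},
    {"x": 40,"y": 265,"z": 0,"rx": 0,"ry": 0,"rz": 0,"claw": 115},
    {"x": 48,"y": 315,"z": 0,"rx": 0,"ry": 0,"rz": 0,"claw": 115},
    {"x": 55,"y": 360,"z": 0,"rx": 0,"ry": 0,"rz": 0,"claw": 115},
    {"x": 61,"y": 400,"z": 0,"rx": 0,"ry": 0,"rz": 0,"claw": 115},
    {"x": 64,"y": 421,"z": 0,"rx": 0,"ry": 0,"rz": 0,"claw": 115},
  ],
)

```text
time_s: 7.6
position: [0.4125, 0.2377, 0.1037]
tcp_rot: [[-0.991, 0.137, 0.003], [0.137, 0.991, 0.001], [-0.002, 0.001, -1.0]]
force: [-1.2, -0.8, -0.7]
opening: 0.55
grasp_force: 5.7
```

Run:
```python
from h import *
np.set_printoptions(precision=4,suppress=True)
st=read_state();c=camera_params("wrist");p,d=capture("wrist"); s,ds=capture("scene"); t,_=capture("top")
print(st["position"],st["opening"],st["grasp_force"])
cv2.imwrite("pics/w3.png",np.vstack([np.hstack([cv2.resize(p[:,:,::-1],(400,300)),cv2.resize(t[150:300,230:430,::-1],(400,300),interpolation=cv2.INTER_CUBIC)]),np.hstack([cv2.resize(s[170:320,320:520,::-1],(800,600),interpolation=cv2.INTER_CUBIC)[150:450]])]))
np.save("w3.npy",d);np.save("s3.npy",ds)
r=c["orientation"]; 
for u,v in [(325,126),(325,130)]:
    D=np.median(d[v-3:v+4,u-3:u+4]); print(c["xyz"]+ray(c,u,v)*D)
```

```text
[0.4125 0.2377 0.1037] 0.5499132025020808 5.657043904066086
[0.3334 0.248  0.0994]
[0.3349 0.2478 0.0996]
```

View pics/w3.png

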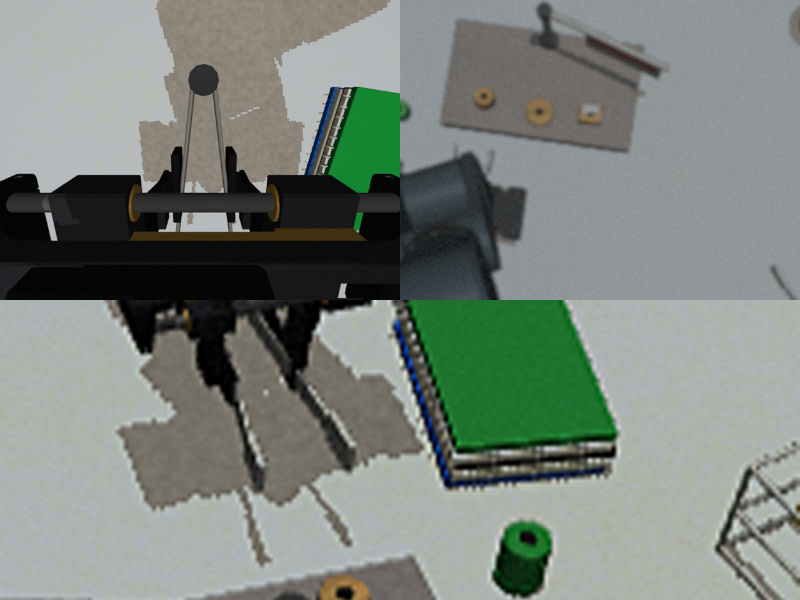

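Tongs are level (hinge height offset within 1 mm) and in front of the board. In the scene view the jaw tips are at about (385,254) and (407,248). In the top view the barrel is at (272,198.5).

Run:
```python
from h import *
np.set_printoptions(precision=4,suppress=True)
t=camera_params("top"); s=camera_params("scene")
for z in(.076,.098): print("jaw tips",z,atz(s,385,254,z),atz(s,406.75,248,z))
ds=np.load("s3.npy")
for u,v in[(385,254),(384,251),(406,247),(405,245)]: print(u,v,s["xyz"]+ray(s,u,v)*np.median(ds[v-1:v+1,u-1:u+1]))
print("barrel",atz(t,272,198.5,.07),atz(s,320+345/4,170+445/4,.07)) 
print("green",atz(s,450.5,266,.04))
# precise: wood-coloured blob of the barrel top in both views
for n,c,(u0,u1,v0,v1) in[("top",t,(262,282,188,209)),("scene",s,(392,420,272,300))]:
    p,_=capture(n); h=cv2.cvtColor(p,cv2.COLOR_RGB2HSV)[v0:v1,u0:u1]
    m=(h[...,1]>90)&(h[...,2]>110); v,u=np.nonzero(m); print(n,m.sum(),u.min()+u0,u.max()+u0,v.min()+v0,v.max()+v0,u.mean()+u0,v.mean()+v0,atz(c,u.mean()+u0,v.mean()+v0,.07))
```

```text
jaw tips 0.076 [0.5043 0.1999 0.076 ] [0.5081 0.257  0.076 ]
jaw tips 0.098 [0.5202 0.1897 0.098 ] [0.5239 0.2455 0.098 ]
385 254 [0.5062 0.1986 0.0787]
384 251 [0.5034 0.1966 0.0877]
406 247 [0.5108 0.2524 0.0847]
405 245 [0.5039 0.2535 0.0842]
barrel [0.5873 0.2093 0.07  ] [0.5927 0.2097 0.07  ]
green [0.5754 0.3453 0.04  ]
top 43 268 275 194 201 271.4186046511628 197.72093023255815 [0.5898 0.2111 0.07  ]
scene 82 400 412 276 285 405.6951219512195 280.7682926829268 [0.591  0.2092 0.07  ]
```

apply_moves(
  rows=[
    {"x": 0,"y": -5,"z": 15,"rx": 0,"ry": 0,"rz": 0,"claw": 115},
    {"x": 0,"y": -5,"z": 30,"rx": 0,"ry": 0,"rz": 0,"claw": 115},
    {"x": 0,"y": -5,"z": 35,"rx": 0,"ry": 0,"rz": 0,"claw": 115},
    {"x": -15,"y": -5,"z": 35,"rx": 0,"ry": 0,"rz": 0,"claw": 115},
    {"x": -35,"y": -5,"z": 35,"rx": 0,"ry": 0,"rz": 0,"claw": 115},
    {"x": -55,"y": -5,"z": 35,"rx": 0,"ry": 0,"rz": 0,"claw": 115},
    {"x": -75,"y": -5,"z": 35,"rx": 0,"ry": 0,"rz": 0,"claw": 115},
    {"x": -90,"y": -5,"z": 35,"rx": 0,"ry": 0,"rz": 0,"claw": 115},
    {"x": -95,"y": -5,"z": 35,"rx": 0,"ry": 0,"rz": 0,"claw": 115},
    {"x": -95,"y": -5,"z": 35,"rx": 0,"ry": 0,"rz": 0,"claw": 115},
  ],
)

```text
time_s: 9.1
position: [0.5047, 0.2169, 0.0686]
tcp_rot: [[-0.99, 0.14, -0.0], [0.14, 0.99, -0.0], [0.0, -0.0, -1.0]]
force: [0.8, -0.5, -1.5]
opening: 0.55
grasp_force: 5.7
```

Run:
```python
from h import *
s,ds=capture("scene"); t,_=capture("top"); p,_=capture("wrist")
k=lambda x:cv2.resize(x[:,:,::-1],(400,400),interpolation=cv2.INTER_CUBIC)
cv2.imwrite("pics/g1.png",np.hstack([k(s[230:310,360:440]),k(t[160:240,230:310])]))
```

```text
(no output)
```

View pics/g1.png

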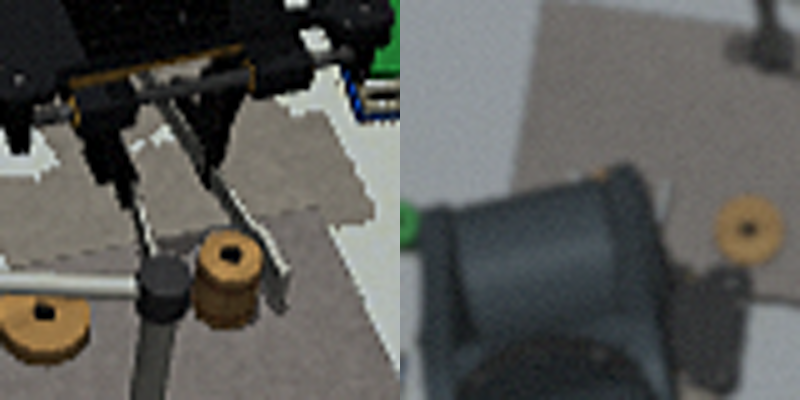

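Run:
```python
from h import *
np.set_printoptions(precision=4,suppress=True)
t=camera_params("top"); s=camera_params("scene")
print("+y tip scene",atz(s,417.6,283.6,.064),atz(s,416.6,291,.04))
print("top tips",atz(t,265.5,195.6,.064),atz(t,283.4,196,.064), "edge",atz(t,269.4,194,.07))
print("barrel",atz(s,405.8,281,.07))
p=np.array([.5047,.2169]);u=np.array([.99,-.14]);n=np.array([.14,.99])
for q in [(.588,.210),(.5905,.2095)]: print((q-p)@u,(q-p)@n)
```

```text
+y tip scene [0.6053 0.2332 0.064 ] [0.6087 0.2321 0.04  ]
top tips [0.5977 0.2299 0.064 ] [0.5957 0.1747 0.064 ] edge [0.6015 0.2172 0.07  ]
barrel [0.5917 0.2091 0.07  ]
0.08343299999999994 0.004830999999999975
0.085978 0.004685999999999983
```

Barrel lies between the jaws, about 4 mm toward the +y jaw and 2 mm ahead of centre. I'll correct that, then close gradually.

apply_moves(
  rows=[
    {"x": -2,"y": 4,"z": 0,"rx": 0,"ry": 0,"rz": 0,"claw": 115},
    {"x": -2,"y": 4,"z": 0,"rx": 0,"ry": 0,"rz": 0,"claw": 120},
    {"x": -2,"y": 4,"z": 0,"rx": 0,"ry": 0,"rz": 0,"claw": 126},
    {"x": -2,"y": 4,"z": 0,"rx": 0,"ry": 0,"rz": 0,"claw": 132},
    {"x": -2,"y": 4,"z": 0,"rx": 0,"ry": 0,"rz": 0,"claw": 138},
    {"x": -2,"y": 4,"z": 0,"rx": 0,"ry": 0,"rz": 0,"claw": 146},
    {"x": -2,"y": 4,"z": 0,"rx": 0,"ry": 0,"rz": 0,"claw": 160},
    {"x": -2,"y": 4,"z": 0,"rx": 0,"ry": 0,"rz": 0,"claw": 180},
    {"x": -2,"y": 4,"z": 0,"rx": 0,"ry": 0,"rz": 0,"claw": 180},
    {"x": -2,"y": 4,"z": 0,"rx": 0,"ry": 0,"rz": 0,"claw": 180},
  ],
)

```text
time_s: 10.5
position: [0.5073, 0.2207, 0.0685]
tcp_rot: [[-0.99, 0.14, 0.0], [0.14, 0.99, -0.0], [-0.0, -0.0, -1.0]]
force: [-0.5, 0.1, 0.0]
opening: 0.435
grasp_force: 30.0
```

Stalled at about 38 mm over the pads with 30 N, consistent with the barrel in the jaws. Lifting.

apply_moves(
  rows=[
    {"x": 0,"y": 0,"z": -4,"rx": 0,"ry": 0,"rz": 0,"claw": 180},
    {"x": 0,"y": 0,"z": -12,"rx": 0,"ry": 0,"rz": 0,"claw": 180},
    {"x": 0,"y": 0,"z": -24,"rx": 0,"ry": 0,"rz": 0,"claw": 180},
    {"x": 0,"y": 0,"z": -40,"rx": 0,"ry": 0,"rz": 0,"claw": 180},
    {"x": 0,"y": 0,"z": -58,"rx": 0,"ry": 0,"rz": 0,"claw": 180},
    {"x": 0,"y": 0,"z": -78,"rx": 0,"ry": 0,"rz": 0,"claw": 180},
    {"x": 0,"y": 0,"z": -98,"rx": 0,"ry": 0,"rz": 0,"claw": 180},
    {"x": 0,"y": 0,"z": -115,"rx": 0,"ry": 0,"rz": 0,"claw": 180},
    {"x": 0,"y": 0,"z": -127,"rx": 0,"ry": 0,"rz": 0,"claw": 180},
    {"x": 0,"y": 0,"z": -132,"rx": 0,"ry": 0,"rz": 0,"claw": 180},
  ],
)

```text
time_s: 11.75
position: [0.5075, 0.2208, 0.2018]
tcp_rot: [[-0.99, 0.14, 0.002], [0.14, 0.99, 0.0], [-0.002, 0.001, -1.0]]
force: [0.3, 0.1, -1.6]
opening: 0.434
grasp_force: 30.0
```

apply_moves(
  rows=[
    {"x": 0,"y": 0,"z": 0,"rx": 0,"ry": 0,"rz": 0,"claw": 180},
    {"x": 0,"y": 0,"z": 0,"rx": 0,"ry": 0,"rz": 0,"claw": 180},
    {"x": 0,"y": 0,"z": 0,"rx": 0,"ry": 0,"rz": 0,"claw": 180},
    {"x": 0,"y": 0,"z": 0,"rx": 0,"ry": 0,"rz": 0,"claw": 180},
    {"x": 0,"y": 0,"z": 0,"rx": 0,"ry": 0,"rz": 0,"claw": 180},
    {"x": 0,"y": 0,"z": 0,"rx": 0,"ry": 0,"rz": 0,"claw": 180},
    {"x": 0,"y": 0,"z": 0,"rx": 0,"ry": 0,"rz": 0,"claw": 180},
    {"x": 0,"y": 0,"z": 0,"rx": 0,"ry": 0,"rz": 0,"claw": 180},
  ],
)

```text
time_s: 12.75
position: [0.5073, 0.2207, 0.2006]
tcp_rot: [[-0.99, 0.14, 0.0], [0.14, 0.99, 0.0], [-0.0, 0.0, -1.0]]
force: [0.1, -0.6, -1.1]
opening: 0.436
grasp_force: 30.0
```

Run:
```python
from h import *
s,ds=capture("scene"); t,_=capture("top"); p,_=capture("wrist")
k=lambda x:cv2.resize(x[:,:,::-1],(400,400),interpolation=cv2.INTER_CUBIC)
cv2.imwrite("pics/g2.png",np.hstack([k(s[190:340,300:450]),k(t[140:240,220:320])]))
```

```text
(no output)
```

View pics/g2.png

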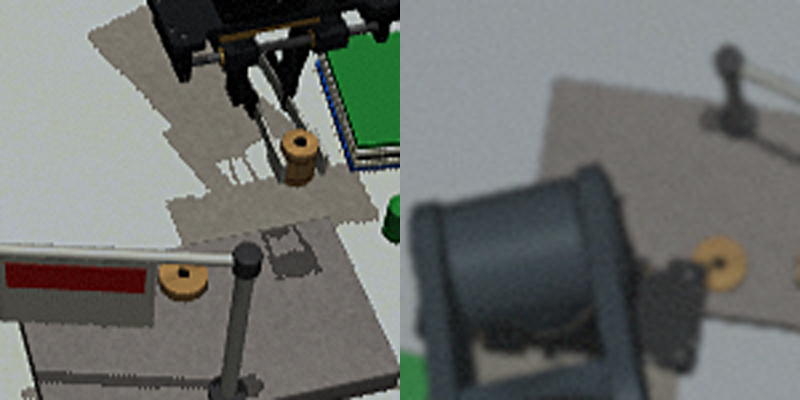

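The barrel hangs in the jaws: its top is at (299,140) in the crop, which is about (412,242) in the scene view, and its shadow on the board is clear of it. The sign is still to the right and the puck is in place. The lift was 132 mm. Handing in.

```bash
python3 -c "
from rig import *
print(hand_in())"
```

```text
the job is handed in; nothing more can be done
None
```

The job is handed in: the sign is swung about 76° to the right, and the barrel is held still in the small tongs, about 13 cm above the stand. No verdict came back from the hand-in.

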